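# Turn the desk carousel to bring the ink to the front

## Robot

A 6-joint arm with a two-finger parallel gripper is mounted at the origin on a cart in front of the work surface, level with it; the furniture and walls round the work are solid. World frame = base frame: x ahead of the robot, y to its left, z up, the work surface at z = 0. Lengths are in m, angles in degrees, forces in N, time in s.
With the tool pointing down it reaches from about 0.3 to 0.75 m from the base axis. Payload 8.5 kg.
Tool frame: the origin (TCP) lies midway between the tips of the shut fingers; the grasp point (between the pads) lies env.tcp_to_grasp behind it (env.tcp_to_grasp is the distance from the TCP to the grasp point, in m); z points along the fingers, y is the line along which they close (so a half turn about z gives the same grasp; the last joint's range is limited). The gripper opens to 85 mm and grips with 20 to 120 N. Pads are 22 mm wide; open, the fingers measure 114 mm over their backs; the gripper's body (76 mm by 85 mm) begins 54 mm behind the grasp point. The pads swing forward as they close: fully open they stand 13 mm farther back than shut.
Start: joints at [-84.471, 21.807, 74.336, -0, 83.858, -12.336], TCP at [0.169, -0.523, 0.202] pointing down, gripper open.
Joint ranges: [-178.18, 178.18], [-50.72, 133.34], [12.68, 142.11], [-81.47, 261.47], [9.98, 163.14], [-165.26, 165.26]. Speed limits (degrees/s): [136.94, 136.94, 180, 180, 180, 180].

## Interface

Orientations are given as a 3x3 rotation matrix whose columns are the frame's x, y, z axes.
In Python, from rig import observe, optics, job, env gives the robot as it stands. The module is installed in compiled form; this text tells all that it offers.
- The arm moves only by the shell command python3 -m jog 'ROWS' [FORCE]. ROWS is JSON, a list of rows, each a list of 7 numbers: the turn, a rotation vector about the tool's x, y, z in rad, then the shift along the tool's x, y, z in m, then the opening in per cent of the stroke, from 0 (shut) to 100 (fully open). A call has 1 to 10 rows; each row shifts and turns the commanded pose from where the row before left it, along the tool's axes as they then stand; what a row does not reach is not made up. A row lasts 1/8 s, in which the tool goes at most 62.5 mm and 10.7 degrees, less where a joint would pass 70% of its speed; a pose out of reach is approached as far as the arm can. A call is refused whole if a number of a shift passes 0.0625 or a number of a turn 0.188, either way. A call with a gripper value outside its range is refused whole. The fingers move at their own pace and stop on an object; FORCE is the grip in N (left out, the last holds). Time passes only in rows, so rows that do not move let the fingers close. It gives the time, the measured TCP pose, the force, the opening and the grip force at its end, in the units of the state.
- observe(): the state, without advancing time (a new reading comes with each control period).
- optics.get_image(name): name is "scene" or "top"; returns a dict with "pixels" (480x640x3 uint8, red, green, blue), "mtx" (3x3 intrinsics, pixels), "dist_coeffs" ([k1, k2, p1, p2, k3] as OpenCV has them; the pictures are not rectified), "rvec" (rotation vector, rad) and "tvec" (3), from world to camera coordinates, as OpenCV has them. Camera axes: x right, y down, z forward; pixel columns grow to the right and rows downward; lengths in m; the calibration is good to about 2 mm. A picture is of the moment at which its call begins. There is no depth.
- job.close_job(): hands the job in; it is judged then, once.
The state is a dict: "time_s": time; "q": joint angles; "qvel": joint speeds; "joint_efforts": joint torques, N m; "position": TCP position; "tool_rot": TCP orientation; "ft_force": force on the tool from outside, world axes, zero at the start; "wrist_torque": the same for the moment, N m; "grip_width": finger opening in m; "gripper_force": force on a finger pad.
Only numpy, scipy, OpenCV 4.12 (cv2) and the standard library are available. Lean on these libraries where they do the work, as an engineer would, in place of code of your own. Each camera call takes 0.05 s, during which the arm holds its last target. There are 200 camera calls.

## Task

Bring the navy ink bottle round to the front: turn the flower-shaped wooden desk carousel, by pushing its scalloped wooden edge with the fingers, until the bottle stands in line with the brass pointer on the desk. Turn it gently and touch neither the things standing on it nor its cork and brass top; nothing is to be picked up, and the other things on the desk stay where they are. Leave it at rest.

Things in the scene. Friction and masses are not known exactly. Their poses are not given: they have to be found in the camera images.
- hub (a point): Centre of the carousel tray, on its upright turning axis, at the height of the wooden top, 40 mm above the desk. The tray is wood, 354 mm across, flower-shaped: six round petals of radius 62 mm, their centres 115 mm from the axis, 60 degrees apart, the first along this point's x axis, which turns with the tray. The wood reaches from 18 to 40 mm above the desk.
- notch (a point): One of six alike V-shaped notches between the petals, 60 degrees apart (30 degrees off the petals), open to the outside: its middle 155 mm from the axis, where it is 59 mm wide, at the wood's top. It turns with the tray. Its bottom is 123 mm from the axis; shut fingers 30 mm across fit down into it. Below it is bare desk or the 4 mm thick leather desk pad, and at the front the brass pointer.
- tray (a joint): Turn of the tray since the start, rad, 0 at the start, positive anticlockwise from above. It turns either way without end, under about 1 to 2 N at the edge, and friction stops it almost at once when let go.
- pointer (a point): Middle of the brass arrowhead (a diamond 34 mm from corner to corner, its top 7 mm above the desk), 200 mm from the hub; it is fixed and shows the front of the carousel, roughly towards the robot. The front line runs from the hub through this point.
- stand: The carousel's fixed dark steel foot (170 mm across, hidden under the tray); origin on the turning axis, 4 mm above the desk; its -x axis points along the brass pointer.
- cap (a point): Top of the small brass cap in the middle of the tray (40 mm across, 47.5 mm above the desk). The cap and the six round cork pads, one on each petal (98 mm across, centred 107 mm from the axis, tops 42 mm above the desk), are the top that is not to be touched; they turn with the tray.
- ink_bottle: Square navy glass ink bottle with a black cap, 49 x 48 x 58 mm, loose on one of the petals, about 88 mm from the axis; origin at the centre of its underside, 42 mm above the desk. This is the one to bring to the front.
- rubber_stamp_1: Hand stamp with a brown turned handle, 24 x 48 x 66 mm, loose on another petal, 88 mm from the axis; origin at the centre of its underside.
- rubber_stamp_2: Hand stamp with a black handle, 24 x 48 x 66 mm, loose on another petal, 88 mm from the axis; origin at the centre of its underside.
- eraser: Blue and white eraser, 21 x 52 x 12 mm, loose on another petal, 88 mm from the axis; origin at the centre of its underside.
- binder_clip_1: Black binder clip with wire arms, 32 x 31 x 43 mm, loose on another petal, 88 mm from the axis; origin at the centre of its underside.
- mug: White mug, 84 x 123 x 91 mm, a bystander on the desk at the right; origin at the centre of its underside.
- stapler: Black stapler, 36 x 153 x 44 mm, a bystander on the desk at the right; origin at the centre of its underside.
- stamp_pad: Red flat stamp pad tin, 65 x 88 x 15 mm, a bystander on the desk at the left; origin at the centre of its underside.
Not all that is in view belongs to the job. Of the things like the ink_bottle, leave any that is purple or red; of the rest the larger one is meant.

How it is judged:
By the outcome, as a careful person would: the job done as asked, in the order asked, and still so for the second after the job is handed in, with the robot touching nothing.
It also fails if it takes over 61 s, if anything falls off the work surface, if the arm or the gripper's body presses on something with over 40 N, if the wrist force passes 120 N, or if a joint passes its speed limit or range.

## Working session

There is one attempt and no reset: what is moved stays moved. The work goes in short steps, Python scripts to look and compute and a shell command to move; the robot and the scene stay as the last step left them, time stands still between calls to the robot, and variables do not carry over. Pictures are saved under pics/ and viewed, at most 10 in all, crops included, and the job is handed in when it is done.

```bash
mkdir -p pics; python3 - <<'E'
from rig import observe, optics, env
import cv2
for n in("scene","top"):
    d=optics.get_image(n); cv2.imwrite(f"pics/{n}0.png",d["pixels"][:,:,::-1]); 
s=observe(); print(s["time_s"],s["position"],s["tool_rot"],s["grip_width"],env.tcp_to_grasp)
E
```

```text
0.1 [ 0.16867181 -0.52319669  0.20159204] [[ 9.51790165e-01  3.06749830e-01 -1.50584920e-04]
 [ 3.06749774e-01 -9.51789376e-01  1.24913439e-03]
 [ 2.39846635e-04 -1.23510572e-03 -9.99999208e-01]] 0.08534674789907748 0.0187
```

View pics/top0.png

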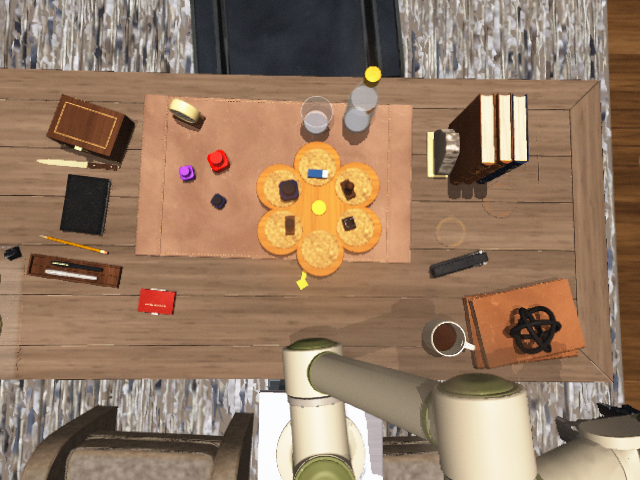

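View pics/scene0.png

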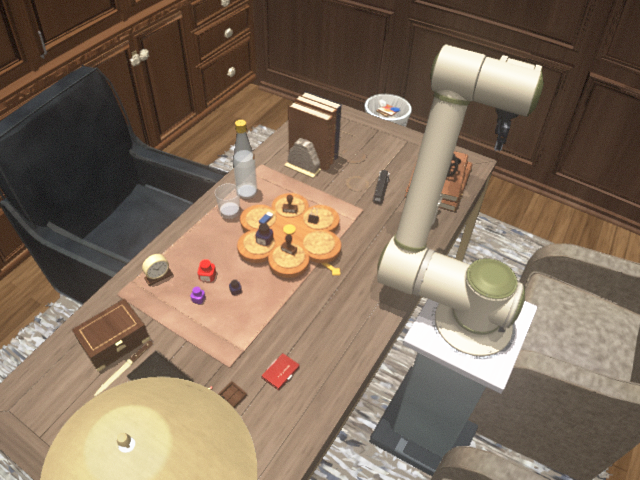

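The top view shows the carousel hub near (319,208), the pointer near (303,282) and the empty petal near (320,252). Bottle-like things: the large navy one on the tray (289,190), a small dark one on the pad (219,201), purple (187,173) and red (218,160). The large navy one on the tray fits the description. I'll confirm it in a crop and measure.

```bash
cat > h.py <<'E'
import numpy as np, cv2
from rig import observe, optics
def ray(d,uv,z):
    R,_=cv2.Rodrigues(np.array(d["rvec"],float)); t=np.array(d["tvec"],float).ravel()
    p=cv2.undistortPoints(np.array(uv,float).reshape(-1,1,2),np.array(d["mtx"],float),np.array(d["dist_coeffs"],float)).reshape(-1,2)
    c=-R.T@t; v=np.c_[p,np.ones(len(p))]@R
    return c+v*((z-c[2])/v[:,2])[:,None]
def proj(d,P):
    return cv2.projectPoints(np.array(P,float).reshape(-1,3),np.array(d["rvec"],float),np.array(d["tvec"],float),np.array(d["mtx"],float),np.array(d["dist_coeffs"],float))[0].reshape(-1,2)
def blob(m):
    n,l,s,c=cv2.connectedComponentsWithStats(m.astype(np.uint8)); return [(s[i,4],c[i].round(1)) for i in range(1,n) if s[i,4]>15]
E
cat > m.py <<'E'
from h import *
d=optics.get_image("top"); im=d["pixels"]; hsv=cv2.cvtColor(im,cv2.COLOR_RGB2HSV)
H,S,V=[hsv[...,i].astype(int) for i in range(3)]
yel=(H>25)&(H<35)&(S>150)&(V>170)
for a,c in blob(yel): print("yellow",a,c,ray(d,[c],.0475)[0].round(4),ray(d,[c],.007)[0].round(4))
w=(H>8)&(H<25)&(S>110)&(V>130)
n,l,s,c=cv2.connectedComponentsWithStats(w[120:300,240:400].astype(np.uint8))
i=1+s[1:,4].argmax(); m=(l==i).astype(np.uint8)
cn=max(cv2.findContours(m,0,2)[0],key=cv2.contourArea).reshape(-1,2)+[240,120]
P=ray(d,cn,.04)[:,:2]
c0,r0=cv2.minEnclosingCircle(P.astype(np.float32)); print("enclosing",c0,r0)
hub=np.array(c0)
yb=[c for a,c in blob(yel) if 250<c[0]<390 and 170<c[1]<240]
if yb: hub=ray(d,[yb[0]],.0475)[0,:2]
r=P-hub; rho=np.hypot(*r.T); th=np.arctan2(r[:,1],r[:,0])
z=(rho*np.exp(6j*th)); F=np.sum((rho-rho.mean())*np.exp(6j*th)); print("hub",hub,"petal phase deg",np.degrees(np.angle(F))/6,"rho",rho.min(),rho.max())
dk=(V<75)
for a,c in blob(dk):
    if 250<c[0]<390 and 130<c[1]<280:
        q=ray(d,[c],.10 if a>150 else .07)[0]; print("dark",a,c,q.round(4),"ang",np.degrees(np.arctan2(*(q[:2]-hub)[::-1])).round(1),"r",np.hypot(*(q[:2]-hub)).round(4))
E
python3 m.py; python3 - <<'E'
import cv2,numpy as np
a=cv2.imread("pics/top0.png")[130:300,170:400]; b=cv2.imread("pics/scene0.png")[180:310,180:360]
a=cv2.resize(a,(400,296),interpolation=2);b=cv2.resize(b,(400,296),interpolation=2)
cv2.imwrite("pics/crop0.png",np.hstack([a,b]))
E
```

```text
yellow 171 [372.4  74. ] [ 0.9799 -0.1303  0.0475] [ 0.9981 -0.1366  0.007 ]
yellow 161 [318.5 207. ] [0.6243 0.0092 0.0475] [0.6304 0.0076 0.007 ]
yellow 104 [302.1 281.3] [0.4333 0.0494 0.0475] [0.433  0.0491 0.007 ]
enclosing (0.6471104621887207, 0.011617377400398254) 0.28999581933021545
hub [0.62425033 0.00918204] petal phase deg 19.633092640992434 rho 0.172300850133064 0.30814006147985856
dark 76 [291.7 185.6] [0.6747 0.0785 0.07  ] ang 54.0 r 0.0857
dark 59 [347.5 190. ] [ 0.6653 -0.0633  0.07  ] ang -60.4 r 0.0833
dark 37 [350.1 221. ] [ 0.5862 -0.0701  0.07  ] ang -115.7 r 0.0879
```

View pics/crop0.png

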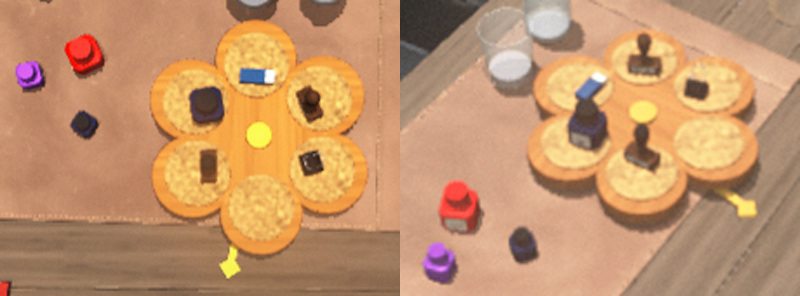

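The crop confirms it. The large navy bottle with the black cap stands on the far-left petal, the small navy one is on the pad, and the purple and red ones are off the tray. Next I'll refine the hub, petal phase, bottle and pointer.

```bash
cat > m.py <<'E'
from h import *
import sys
def meas(name):
    d=optics.get_image(name); im=d["pixels"]; hsv=cv2.cvtColor(im,cv2.COLOR_RGB2HSV)
    H,S,V=[hsv[...,i].astype(int) for i in range(3)]
    hub=np.array([.6243,.0092]); ang=lambda q:np.degrees(np.arctan2(q[1]-hub[1],q[0]-hub[0]))
    yy,xx=np.mgrid[:480,:640]; G=ray(d,np.c_[xx.ravel(),yy.ravel()],.04)[:,:2].reshape(480,640,2)
    near=np.hypot(*(G-hub).transpose(2,0,1))<.25
    yel=(H>25)&(H<35)&(S>150)&(V>150)&near
    for a,c in blob(yel):
        q1,q2=ray(d,[c],.0475)[0,:2],ray(d,[c],.007)[0,:2]; print(name,"yel",a,c,"cap",q1.round(4),"ptr",q2.round(4),"ang",ang(q2).round(1),"r",np.hypot(*(q2-hub)).round(4))
    w=(H>8)&(H<24)&(S>150)&(V>120)&near
    m=cv2.morphologyEx(w.astype(np.uint8),cv2.MORPH_OPEN,np.ones((2,2)))
    cn=max(cv2.findContours(m,0,1)[0],key=cv2.contourArea).reshape(-1,2)
    P=ray(d,cn,.04)[:,:2]; r=P-hub; rho=np.hypot(*r.T); th=np.arctan2(r[:,1],r[:,0])
    # mean radius in angle bins, 6th harmonic
    g=np.radians(np.arange(-180,180,3)); o=np.argsort(th); rr=np.interp(g,th[o],rho[o],period=2*np.pi)
    F=lambda k:(rr*np.exp(1j*k*g)).mean()*2
    print(name,"outline rmin/max",rr.min().round(4),rr.max().round(4),"phase",(np.degrees(np.angle(F(6)))/6).round(2),"centre off",F(1).round(4))
    nv=(H>105)&(H<145)&(S>50)&(V<110)&near
    for a,c in blob(nv): 
        for z in(.10,.07): q=ray(d,[c],z)[0]; print(name,"navy",a,c,z,q[:2].round(4),"ang",ang(q).round(1),"r",np.hypot(*(q[:2]-hub)).round(4))
    return d
if __name__=="__main__":
    for n in("top","scene"): meas(n)
    s=observe(); print(s["time_s"],s["position"].round(4),np.degrees(np.arctan2(s["tool_rot"][1][0],s["tool_rot"][0][0])).round(2),s["ft_force"])
E
python3 m.py
```

```text
top yel 160 [318.5 207.1] cap [0.624  0.0092] ptr [0.6301 0.0076] ang -15.7 r 0.0061
top yel 104 [302.1 281.3] cap [0.4333 0.0494] ptr [0.433  0.0491] ang 168.2 r 0.1954
top outline rmin/max 0.1213 0.1799 phase 2.22 centre off (-0.0037-0.0023j)
top navy 21 [294.8 184. ] 0.1 [0.6728 0.0703] ang 51.5 r 0.0781
top navy 21 [294.8 184. ] 0.07 [0.6789 0.0707] ang 48.4 r 0.0822
scene outline rmin/max 0.0173 0.0257 phase 14.14 centre off (0.0006+0.0009j)
0.25 [ 0.1687 -0.5233  0.2018] 17.86 [ 0.35883321 -0.03549933 -0.36911845]
```

```bash
python3 -m jog '[[0,0,0,0.032,-0.026,0,0],[0,0,0,0.032,-0.026,0,0],[0,0,0,0.032,-0.026,0,0],[0,0,0,0.032,-0.026,0,0],[0,0,0,0.032,-0.026,0,0],[0,0,0,0.032,-0.026,0,0],[0,0,0,0.032,-0.026,0,0],[0,0,0,0.032,-0.026,0,0],[0,0,0,0.032,-0.026,0,0],[0,0,0,0.032,-0.026,0,0]]' 30
```

```text
time_s: 1.5
position: [0.3941, -0.1766, 0.2022]
tool_rot: [[0.952, 0.307, 0.0], [0.307, -0.952, -0.0], [0.0, 0.0, -1.0]]
ft_force: [0.0, -0.1, -0.4]
grip_width: -0.0
gripper_force: 0.0
```

```bash
python3 -m jog '[[0,0,0,0.032,-0.026,0,0],[0,0,0,0.032,-0.026,0,0],[0,0,0,0.032,-0.026,0,0],[0,0,0,0.032,-0.026,0,0],[0,0,0,0.032,-0.026,0,0],[0,0,0,0.032,-0.026,0,0],[0,0,0,0.032,-0.026,0,0],[0,0,0,0.032,-0.026,0,0],[0,0,0,0.032,-0.026,0,0],[0,0,0,0.032,-0.026,0,0]]' && python3 -m jog '[[0,0,-0.16,0,0,0,0],[0,0,-0.16,0,0,0,0],[0,0,-0.16,0,0,0,0],[0,0,-0.16,0,0,0,0],[0,0,-0.16,0,0,0,0],[0,0,-0.16,0,0,0,0],[0,0,-0.16,0,0,0,0],[0,0,-0.16,0,0,0,0],[0,0,0,0,0,0,0]]'
python3 - <<'E'
from h import *
d=optics.get_image("scene"); cv2.imwrite("pics/s1.png",d["pixels"][:,:,::-1])
d=optics.get_image("top"); im=d["pixels"][130:290,230:400,::-1]; cv2.imwrite("pics/t1.png",cv2.resize(im,None,fx=3.5,fy=3.5,interpolation=2))
hub=[.624,.0092]
for th in(32,92.2,152): print(th,proj(d,[[hub[0]+.155*np.cos(np.radians(th)),hub[1]+.155*np.sin(np.radians(th)),.04]]).round(1))
E
```

```text
time_s: 2.75
position: [0.6189, 0.169, 0.2019]
tool_rot: [[0.952, 0.307, -0.0], [0.307, -0.952, -0.0], [-0.0, -0.0, -1.0]]
ft_force: [0.6, -0.1, -0.2]
grip_width: 0.0
gripper_force: 0.0
time_s: 3.88
position: [0.6183, 0.1678, 0.2019]
tool_rot: [[-0.02, 1.0, -0.0], [1.0, 0.02, -0.0], [-0.0, -0.0, -1.0]]
ft_force: [-0.3, 0.1, -0.0]
grip_width: -0.0001
gripper_force: 0.0
32 [[287.3 157.2]]
92.2 [[258.4 209. ]]
152 [[289.6 260.1]]
```

View pics/t1.png

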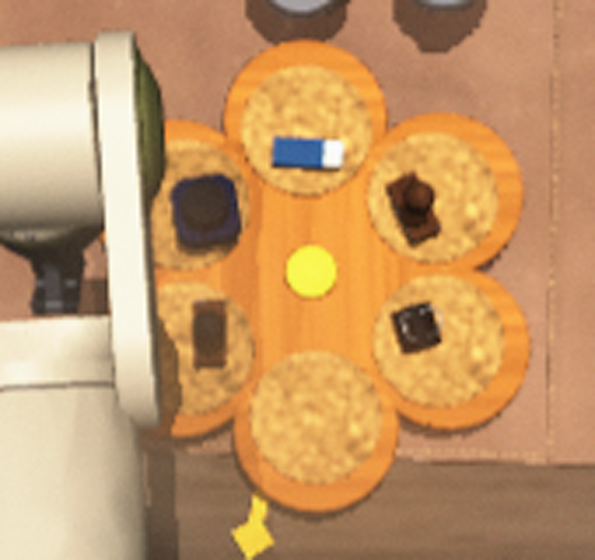

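View pics/s1.png

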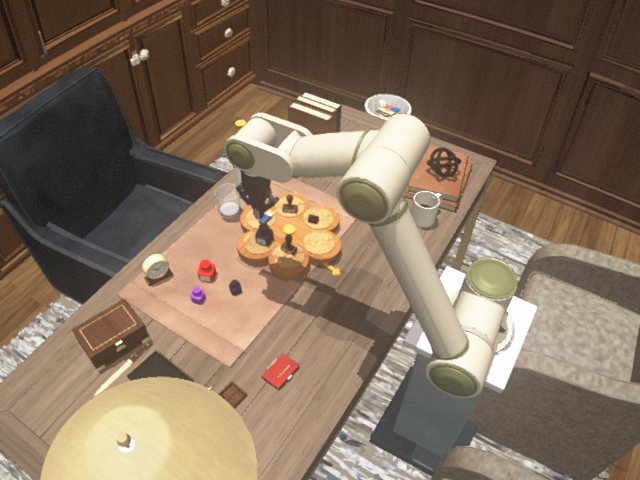

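```bash
python3 - <<'E'
from h import *
d=optics.get_image("top"); o=np.array([230,130]); hub=ray(d,[o+np.array([311,271])/3.5],.0475)[0]; print("hub",hub)
A=lambda p:(np.degrees(np.arctan2(p[1]-hub[1],p[0]-hub[0])).round(1),np.hypot(*(p-hub)[:2]).round(4))
for n,k,z,r in(("far",(305,118),.04,0),("near",(316,432),.04,180),("rfar",(445,191),.04,-60),("rnear",(450,349),.04,-120),("bottle",(207,206),.095,0),("bottle",(207,208),.075,0),("diamond",(253,536),.007,0)):
    p=ray(d,[o+np.array(k)/3.5],z)[0]; print(n,p.round(4),A(p))
E
```

```text
hub [0.6231478  0.00825251 0.0475    ]
far [0.7394 0.0133 0.04  ] (np.float64(2.5), np.float64(0.1164))
near [0.505  0.0034 0.04  ] (np.float64(-177.6), np.float64(0.1183))
rfar [ 0.6857 -0.0915  0.04  ] (np.float64(-57.9), np.float64(0.1177))
rnear [ 0.5674 -0.0953  0.04  ] (np.float64(-118.3), np.float64(0.1176))
bottle [0.6615 0.0843 0.095 ] (np.float64(63.2), np.float64(0.0851))
bottle [0.6638 0.0847 0.075 ] (np.float64(62.0), np.float64(0.0866))
diamond [0.4282 0.0486 0.007 ] (np.float64(168.3), np.float64(0.1991))
```

```bash
python3 -m jog '[[0,0,0,0,0,0.025,0],[0,0,0,0,0,0.025,0],[0,0,0,0,0,0.025,0],[0,0,0,0,0,0.025,0],[0,0,0,0,0,0.025,0],[0,0,0,0,0,0.015,0],[0,0,0,0,0,0,0]]'
```

```text
time_s: 4.9
position: [0.618, 0.1677, 0.0614]
tool_rot: [[-0.02, 1.0, -0.002], [1.0, 0.02, -0.0], [-0.0, -0.002, -1.0]]
ft_force: [-0.2, -0.1, 0.3]
grip_width: 0.0001
gripper_force: 0.0
```

```bash
python3 -m jog '[[0,0,0,0,0,0.015,0],[0,0,0,0,0,0.015,0],[0,0,0,0,0,0.010,0],[0,0,0,0,0,0,0]]'; python3 -m jog '[[0,0,-0.02,0,-0.0032,0,0],[0,0,-0.02,0,-0.0032,0,0],[0,0,-0.02,0,-0.0032,0,0],[0,0,-0.02,0,-0.0032,0,0],[0,0,-0.03,0,-0.0048,0,0],[0,0,-0.04,0,-0.0064,0,0],[0,0,-0.04,0,-0.0064,0,0],[0,0,-0.04,0,-0.0064,0,0],[0,0,-0.04,0,-0.0064,0,0],[0,0,-0.02,0,-0.0032,0,0]]'
python3 - <<'E'
from h import *
s=observe();p=np.array(s["position"])[:2]-[.6235,.0087];print(np.hypot(*p),np.degrees(np.arctan2(p[1],p[0])))
E
```

```text
time_s: 5.4
position: [0.6179, 0.1678, 0.0212]
tool_rot: [[-0.021, 1.0, -0.002], [1.0, 0.021, -0.0], [-0.0, -0.002, -1.0]]
ft_force: [-0.8, 0.3, 0.4]
grip_width: 0.0001
gripper_force: 0.0
time_s: 6.65
position: [0.5722, 0.1608, 0.0222]
tool_rot: [[-0.307, 0.952, -0.0], [0.952, 0.307, -0.0], [0.0, -0.0, -1.0]]
ft_force: [-0.1, -0.0, 0.5]
grip_width: 0.0001
gripper_force: 0.0
0.1605232617481988 108.6370058390852
```

```bash
python3 -m jog '[[0,0,-0.02,-0.0002,-0.0032,0,0],[0,0,-0.04,-0.0003,-0.0064,0,0],[0,0,-0.04,-0.0003,-0.0064,0,0],[0,0,-0.04,-0.0003,-0.0064,0,0],[0,0,-0.04,-0.0003,-0.0064,0,0],[0,0,-0.04,-0.0003,-0.0064,0,0],[0,0,-0.04,-0.0003,-0.0064,0,0],[0,0,-0.04,-0.0003,-0.0064,0,0],[0,0,-0.04,-0.0003,-0.0064,0,0],[0,0,-0.03,-0.0003,-0.0048,0,0]]'
cat > f.py <<'E'
from h import *
s=observe();p=np.array(s["position"])[:2]-[.6235,.0087];R=s["tool_rot"];print(np.hypot(*p).round(4),np.degrees(np.arctan2(p[1],p[0])).round(2),"yaw",np.degrees(np.arctan2(R[1][0],R[0][0])).round(2))
E
python3 f.py; python3 - <<'E'
from h import *
d=optics.get_image("top"); im=d["pixels"][130:290,230:400,::-1]; cv2.imwrite("pics/t2.png",cv2.resize(im,None,fx=3.5,fy=3.5,interpolation=2))
E
```

```text
time_s: 7.9
position: [0.5215, 0.1312, 0.0222]
tool_rot: [[-0.631, 0.776, 0.0], [0.776, 0.631, 0.0], [-0.0, 0.0, -1.0]]
ft_force: [0.8, -0.2, 0.8]
grip_width: -0.0
gripper_force: 0.0
0.1594 129.79 yaw 129.11
```

View pics/t2.png

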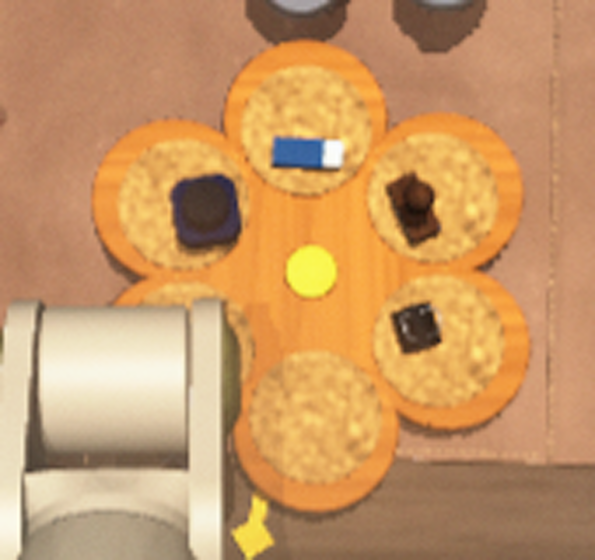

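The top view shows the tray hasn't moved: the bottle is still at (289,190), although the wrist has travelled round. I'll look from the side before moving on.

```bash
python3 - <<'E'
from h import *
s=observe(); print(s["ft_force"],s["joint_efforts"],s["q"])
d=optics.get_image("scene"); im=d["pixels"][130:310,180:420,::-1]; cv2.imwrite("pics/s2.png",cv2.resize(im,None,fx=3.3,fy=3.3,interpolation=2))
print(proj(d,[s["position"],[.624,.009,.0475],[.4282,.0486,.007]]))
E
```

```text
[-0.5438949  -0.42345967  0.18252197] [  0.4509961  -46.98132634 -17.36564577   0.06942658  -0.12770796
   0.11278745] [ 1.46909039e+00  3.20638984e+01  9.06944629e+01 -6.56623472e-03
  5.72623502e+01 -3.76855183e+01]
[[296.86989601 271.88208377]
 [290.43999885 227.97489817]
 [337.22847795 270.14680048]]
```

View pics/s2.png

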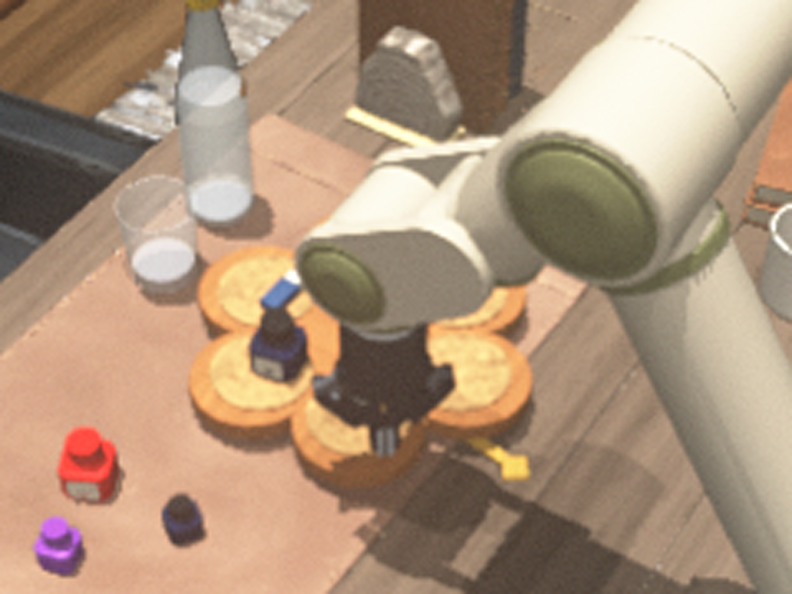

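The side view shows the fingers at (297,266), over the stamp petal, with the tray unmoved. I'll check the fingertip height against the reported TCP numerically.

```bash
python3 - <<'E'
from h import *
s=observe(); d=optics.get_image("scene"); p=np.array(s["position"]); print(p)
for z in(0.0,.02,.04,.05,.06,.08,.1): print(z,proj(d,[[p[0],p[1],z]]).round(1))
im=cv2.cvtColor(d["pixels"],cv2.COLOR_RGB2HSV)
for v in range(254,282): print(v,' '.join('%3d/%3d/%3d'%tuple(im[v,u]) for u in range(290,305,2)))
h=[.624,.009]
for th in(62,122,182):
    c=np.radians(th); print(th,proj(d,[[h[0]+.177*np.cos(c),h[1]+.177*np.sin(c),z] for z in(.04,.018)]).round(1).tolist())
E
```

```text
[0.52142136 0.13110422 0.0221653 ]
0.0 [[296.8 276.5]]
0.02 [[296.7 272.3]]
0.04 [[296.7 268.1]]
0.05 [[296.7 265.9]]
0.06 [[296.7 263.7]]
0.08 [[296.7 259.3]]
0.1 [[296.6 254.8]]
254   7/ 71/ 75  10/ 79/ 77   6/ 70/ 76  14/101/109  10/ 72/ 74   5/ 67/ 76  10/ 88/ 75  10/ 72/ 78
255  12/ 82/ 81   9/ 82/ 75  11/ 86/ 80  14/ 91/ 87   9/ 66/ 77  10/ 77/ 76   9/ 79/ 74  12/ 90/ 71
256  13/ 65/ 74   9/ 67/ 76  13/ 91/ 73  10/ 93/ 74  13/ 78/ 75   7/ 59/ 74   9/ 72/ 74   5/ 77/ 73
257  11/ 81/ 79   4/ 72/ 81  11/ 69/ 81  16/100/ 74  11/ 77/ 73   9/ 70/ 69  15/103/104  11/ 90/ 96
258  13/104/113  11/ 70/ 77  10/ 78/ 78   9/ 83/ 74  13/ 70/ 76  10/ 77/ 80  15/118/183  13/115/122
259  15/120/206  12/ 84/ 82   7/ 76/ 74  11/ 66/ 81  11/ 41/ 87   9/ 86/ 95  16/125/222  13/125/129
260  18/116/248  15/ 91/ 92  11/ 38/ 94   8/ 49/ 99   5/ 28/109  14/ 97/103  15/127/209  13/137/123
261  18/115/246  12/ 92/ 91   9/ 29/114   9/ 39/105  12/ 28/118  14/ 88/ 99  15/129/201  13/135/127
262  18/118/244  14/107/ 88   6/ 23/113  10/ 36/107   8/ 23/121  16/ 82/ 90  14/127/155  12/139/125
263  17/117/245  12/
[... 1289 characters left out ...]
35/117  11/140/122  12/132/118  11/122/113  12/104/108  12/ 97/105   8/ 87/109  10/ 92/114
277  10/130/114  11/116/119  10/109/110  11/ 92/103  12/ 91/106  10/ 93/110   9/ 84/112  13/ 94/117
278  12/ 96/106  10/ 99/106  12/ 87/109  11/ 91/112  12/ 97/108  10/ 96/104  12/ 96/114  10/ 89/109
279  10/ 88/110  11/ 99/108  11/ 96/106  12/ 97/108   9/101/106  13/ 97/103  10/100/112  13/ 95/105
280  10/ 87/109  10/104/101  11/ 98/109  12/ 92/108  11/ 93/110  10/ 92/108  13/101/106  13/ 92/ 97
281  11/100/110   8/ 94/108  11/ 96/106   9/ 86/115  12/ 93/104  11/ 98/114  12/ 83/105  13/ 81/ 94
62 [[239.7, 250.1], [240.3, 254.8]]
122 [[289.0, 273.0], [289.2, 277.7]]
182 [[339.9, 251.0], [339.5, 255.7]]
```

```bash
python3 -m jog '[[0,0,0,0,0,-0.02,0],[0,0,0,0,0,-0.03,0],[0,0,0,0,0,-0.03,0],[0,0,0,0,0,0,0]]'; python3 - <<'E'
from h import *
s=observe(); d=optics.get_image("scene"); p=np.array(s["position"])
print(proj(d,[p]).round(1), proj(d,[p+[0,0,.018]]).round(1))
im=d["pixels"]; u0,v0=proj(d,[p])[0].astype(int)
g=cv2.cvtColor(im,cv2.COLOR_RGB2HSV)
for v in range(v0-18,v0+12): print(v,' '.join('%3d/%3d'%tuple(g[v,u,1:]) for u in range(u0-8,u0+9,2)))
cv2.imwrite("pics/s3.png",cv2.resize(im[190:290,230:370,::-1],None,fx=5.5,fy=5.5,interpolation=2))
E
```

```text
time_s: 8.55
position: [0.5229, 0.1315, 0.104]
tool_rot: [[-0.629, 0.777, 0.005], [0.777, 0.629, 0.0], [-0.003, 0.004, -1.0]]
ft_force: [0.6, 0.5, -0.9]
grip_width: -0.0
gripper_force: 0.0
[[296.1 253.7]] [[296.1 249.6]]
235  90/ 79  85/ 84  89/ 80 113/113 112/114  81/ 76  90/ 79  92/ 80  82/ 81
236 101/ 81  75/ 82  95/ 83  98/ 81 104/ 83  85/ 81  86/ 80  95/ 78  81/ 79
237  94/ 79  82/ 84  87/ 82  85/ 78  85/ 78  83/ 83  80/ 80 104/ 91  84/ 82
238  83/ 83  78/ 85  97/ 79  81/ 85  92/ 80  82/ 78  85/ 78 142/158 119/156
239  86/ 83  91/ 81  76/ 77  74/ 83  88/ 84  82/ 84 101/ 96 149/219 125/237
240  77/ 86  96/ 82  83/ 83  51/ 95  52/ 94  56/ 91 120/128 152/222 120/248
241 108/ 78 106/ 77  83/ 86  29/116  50/103  43/106 136/148 148/227 122/234
242 109/ 77  98/ 83  79/ 84  28/128  48/106  30/111 137/156 148/229 123/228
243 105/ 75 113/ 77  77/ 83  25/131  48/102  38/115 136/159 144/233 124/225
244 121/ 76 103/ 79  77/ 79  26/128  46/105  36/113 141/154 147/229 125/220
245 101/ 83  99/ 80  81/ 82  24/128  50/107  30/111 135/157 149/229 125/222
246 103/ 79 107/ 79  78/ 82  23/133  50/101
[... 700 characters left out ...]
 116/239 126/215
256 109/250 117/245 122/237 125/186 120/232 118/233 123/228 120/236 133/209
257 114/247 118/235 119/231 125/226 126/220 123/228 125/229 119/238 129/210
258 119/238 123/232 121/228 119/238 123/228 120/234 119/233 122/232 139/218
259 118/238 119/237 119/235 117/240 119/239 118/235 127/231 123/230 141/211
260 115/243 116/242 119/239 122/235 117/242 120/232 125/227 122/225 146/211
261 119/241 116/242 117/241 120/235 119/241 121/227 121/227 131/205 148/225
262 122/235 114/243 121/238 121/231 119/236 122/229 126/221 135/179 149/227
263 121/234 118/242 120/240 119/235 121/238 122/238 129/198 149/203 148/229
264 119/236 119/242 114/245 122/238 120/235 122/232 138/192 150/226 146/236
```

View pics/s3.png

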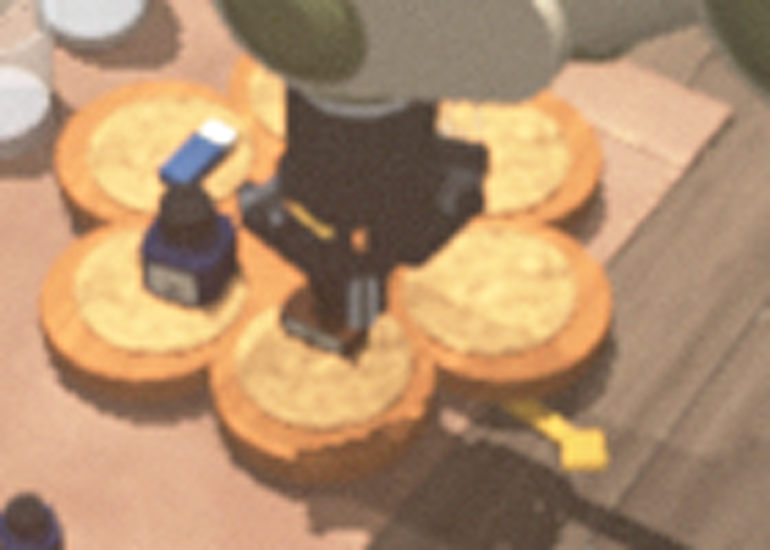

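The fingertips show at row 249.5, where the reported TCP projects to 253.7. At both heights that puts the real tips about 18 mm above the reported TCP, so the fingers passed just over the wood. I'll go back over the 92° notch and descend lower in small, force-checked steps.

```bash
python3 -m jog '[[0,0,0,0,0,-0.03,0],[0,0,0.13,-0.0013,0.0206,0,0],[0,0,0.13,-0.0013,0.0206,0,0],[0,0,0.13,-0.0013,0.0206,0,0],[0,0,0.13,-0.0013,0.0206,0,0],[0,0,0.13,-0.0013,0.0206,0,0],[0,0,0,0,0,0,0]]'; python3 f.py; python3 - <<'E'
from h import *
import m
m.meas("top")
E
```

```text
time_s: 9.48
position: [0.6169, 0.1668, 0.1301]
tool_rot: [[-0.031, 1.0, -0.002], [1.0, 0.031, -0.0], [-0.0, -0.002, -1.0]]
ft_force: [-0.4, 0.1, -0.1]
grip_width: 0.0001
gripper_force: 0.0
0.1582 92.41 yaw 91.8
top yel 157 [318.5 207. ] cap [0.6243 0.0092] ptr [0.6304 0.0076] ang -15.1 r 0.0063
top outline rmin/max 0.054 0.1799 phase -2.11 centre off (-0.001-0.0434j)
top navy 18 [294.3 183.1] 0.1 [0.6751 0.0716] ang 50.9 r 0.0804
top navy 18 [294.3 183.1] 0.07 [0.6812 0.072 ] ang 47.8 r 0.0847
```

```bash
python3 -m jog '[[0,0,0,0.001,0,0.025,0],[0,0,0,0,0,0.025,0],[0,0,0,0,0,0.025,0],[0,0,0,0,0,0.02,0],[0,0,0,0,0,0.01,0],[0,0,0,0,0,0,0]]'; python3 -m jog '[[0,0,0,0,0,0.005,0],[0,0,0,0,0,0.003,0],[0,0,0,0,0,0,0]]'; python3 -m jog '[[0,0,0,0,0,0.004,0],[0,0,0,0,0,0.003,0],[0,0,0,0,0,0,0]]'; python3 f.py
```

```text
time_s: 10.28
position: [0.616, 0.1678, 0.0268]
tool_rot: [[-0.032, 0.999, -0.001], [0.999, 0.032, -0.0], [-0.0, -0.001, -1.0]]
ft_force: [-0.1, 0.1, 0.0]
grip_width: 0.0001
gripper_force: 0.0
time_s: 10.65
position: [0.6166, 0.1679, 0.0192]
tool_rot: [[-0.031, 1.0, -0.0], [1.0, 0.031, 0.0], [0.0, -0.0, -1.0]]
ft_force: [-1.1, -0.0, -0.2]
grip_width: 0.0004
gripper_force: 0.0
time_s: 11.02
position: [0.6165, 0.1678, 0.0118]
tool_rot: [[-0.031, 1.0, -0.001], [1.0, 0.031, -0.0], [-0.0, -0.001, -1.0]]
ft_force: [-0.6, -0.1, -0.1]
grip_width: 0.0001
gripper_force: 0.0
0.1593 92.53 yaw 91.78
```

```bash
python3 -m jog '[[0,0,0,0,0,0.003,0],[0,0,0,0,0,0.002,0],[0,0,0,0,0,0,0]]'; python3 -m jog '[[0,0,0,0,0,0.003,0],[0,0,0,0,0,0,0]]';  python3 -m jog '[[0,0,-0.02,-0.0001,-0.0032,0,0],[0,0,-0.02,-0.0001,-0.0032,0,0],[0,0,-0.02,-0.0001,-0.0032,0,0],[0,0,-0.02,-0.0001,-0.0032,0,0],[0,0,-0.02,-0.0001,-0.0032,0,0]]'; python3 f.py; python3 - <<'E'
from h import *
d=optics.get_image("top"); h=cv2.cvtColor(d["pixels"],cv2.COLOR_RGB2HSV).astype(int)
b=(h[...,0]>95)&(h[...,0]<125)&(h[...,1]>120)&(h[...,2]>90); b[:150]=0;b[:,:250]=0;b[:,400:]=0;b[200:]=0
for a,c in blob(b): print("eraser blue",a,c)
E
```

```text
time_s: 11.4
position: [0.6166, 0.1678, 0.0069]
tool_rot: [[-0.031, 1.0, -0.0], [1.0, 0.031, -0.0], [-0.0, -0.0, -1.0]]
ft_force: [0.2, 0.3, 0.1]
grip_width: 0.0001
gripper_force: 0.0
time_s: 11.65
position: [0.6165, 0.1678, 0.0039]
tool_rot: [[-0.031, 1.0, -0.0], [1.0, 0.031, -0.0], [-0.0, -0.0, -1.0]]
ft_force: [0.6, -0.2, 0.5]
grip_width: -0.0001
gripper_force: 0.0
time_s: 12.28
position: [0.6006, 0.1662, 0.0042]
tool_rot: [[-0.132, 0.991, 0.0], [0.991, 0.132, 0.0], [0.0, 0.0, -1.0]]
ft_force: [0.2, 1.0, 0.1]
grip_width: -0.0006
gripper_force: 0.5
0.1592 98.26 yaw 97.58
eraser blue 106 [313.1 173.6]
```

It's pushing now: the eraser has moved from (314.6,173.7) to (313.1,173.6). I'll continue the arc.

```bash
python3 -m jog '[[0,0,-0.03,-0.0001,-0.0048,0,0],[0,0,-0.04,-0.0002,-0.0064,0,0],[0,0,-0.04,-0.0002,-0.0064,0,0],[0,0,-0.04,-0.0002,-0.0064,0,0],[0,0,-0.04,-0.0002,-0.0064,0,0],[0,0,-0.04,-0.0002,-0.0064,0,0],[0,0,-0.04,-0.0002,-0.0064,0,0],[0,0,-0.04,-0.0002,-0.0064,0,0],[0,0,-0.04,-0.0002,-0.0064,0,0],[0,0,-0.03,-0.0001,-0.0048,0,0]]'; python3 f.py; python3 - <<'E'
from h import *
d=optics.get_image("top"); im=d["pixels"][130:290,230:400,::-1]; cv2.imwrite("pics/t3.png",cv2.resize(im,None,fx=3.5,fy=3.5,interpolation=2))
h=cv2.cvtColor(d["pixels"],cv2.COLOR_RGB2HSV).astype(int)
b=(h[...,0]>95)&(h[...,0]<125)&(h[...,1]>120)&(h[...,2]>90); b[:150]=0;b[:,:250]=0;b[:,400:]=0;b[250:]=0
for a,c in blob(b): q=ray(d,[c],.054)[0]-[.6238,.0088,0]; print("eraser blue",a,c,np.degrees(np.arctan2(q[1],q[0])))
q=ray(d,[[314.6,173.7]],.054)[0]-[.6238,.0088,0]; print("start",np.degrees(np.arctan2(q[1],q[0])))
E
```

```text
time_s: 13.58
position: [0.5432, 0.1465, 0.0042]
tool_rot: [[-0.491, 0.871, -0.0], [0.871, 0.491, 0.0], [0.0, 0.0, -1.0]]
ft_force: [0.6, 1.7, 0.1]
grip_width: 0.0003
gripper_force: 0.4
0.1595 120.24 yaw 119.39
eraser blue 97 [301.  177.6] 31.61711891532233
start 7.543260500981417
```

```bash
python3 -m jog '[[0,0,-0.03,-0.0001,-0.0048,0,0],[0,0,-0.04,-0.0002,-0.0064,0,0],[0,0,-0.04,-0.0002,-0.0064,0,0],[0,0,-0.04,-0.0002,-0.0064,0,0],[0,0,-0.04,-0.0002,-0.0064,0,0],[0,0,-0.04,-0.0002,-0.0064,0,0],[0,0,-0.04,-0.0002,-0.0064,0,0],[0,0,-0.04,-0.0002,-0.0064,0,0],[0,0,-0.04,-0.0002,-0.0064,0,0],[0,0,-0.03,-0.0001,-0.0048,0,0]]'; python3 f.py;  python3 -m jog '[[0,0,-0.03,-0.0001,-0.0048,0,0],[0,0,-0.04,-0.0002,-0.0064,0,0],[0,0,-0.04,-0.0002,-0.0064,0,0],[0,0,-0.04,-0.0002,-0.0064,0,0],[0,0,-0.04,-0.0002,-0.0064,0,0],[0,0,-0.04,-0.0002,-0.0064,0,0],[0,0,-0.04,-0.0002,-0.0064,0,0],[0,0,-0.04,-0.0002,-0.0064,0,0],[0,0,-0.04,-0.0002,-0.0064,0,0],[0,0,-0.03,-0.0001,-0.0048,0,0]]'; python3 f.py
```

```text
time_s: 14.88
position: [0.4974, 0.1069, 0.0041]
tool_rot: [[-0.779, 0.627, -0.0], [0.627, 0.779, 0.0], [0.0, -0.0, -1.0]]
ft_force: [0.0, 0.7, -0.1]
grip_width: 0.0
gripper_force: 0.4
0.1598 142.07 yaw 141.16
time_s: 16.12
position: [0.4695, 0.0533, 0.0041]
tool_rot: [[-0.956, 0.294, -0.0], [0.294, 0.956, 0.0], [0.0, 0.0, -1.0]]
ft_force: [-0.1, 1.0, 0.0]
grip_width: -0.0001
gripper_force: 0.4
0.1603 163.86 yaw 162.93
```

```bash
python3 -m jog '[[0,0,-0.03,-0.0002,-0.0048,0,0],[0,0,-0.04,-0.0003,-0.0064,0,0],[0,0,-0.04,-0.0003,-0.0064,0,0],[0,0,-0.04,-0.0002,-0.0064,0,0],[0,0,-0.04,-0.0002,-0.0064,0,0],[0,0,-0.04,-0.0002,-0.0064,0,0],[0,0,-0.04,-0.0002,-0.0064,0,0],[0,0,-0.04,-0.0002,-0.0064,0,0],[0,0,-0.04,-0.0002,-0.0064,0,0],[0,0,-0.03,-0.0001,-0.0048,0,0]]'; python3 -m jog '[[0,0,-0.03,-0.0001,-0.0048,0,0],[0,0,-0.04,-0.0002,-0.0064,0,0],[0,0,-0.04,-0.0002,-0.0064,0,0],[0,0,-0.04,-0.0002,-0.0064,0,0],[0,0,-0.03,-0.0001,-0.0048,0,0],[0,0,-0.02,-0.0001,-0.0032,0,0],[0,0,0,0,0,0,0]]'; python3 f.py; cat > e.py <<'E'
from h import *
import sys
d=optics.get_image("top"); im=d["pixels"][130:290,230:400,::-1]; cv2.imwrite(sys.argv[1],cv2.resize(im,None,fx=3.5,fy=3.5,interpolation=2))
h=cv2.cvtColor(d["pixels"],cv2.COLOR_RGB2HSV).astype(int)
b=(h[...,0]>95)&(h[...,0]<125)&(h[...,1]>120)&(h[...,2]>90); b[:130]=0;b[:,:250]=0;b[:,400:]=0;b[290:]=0
for a,c in blob(b): q=ray(d,[c],.054)[0]-[.6238,.0088,0]; print("blue",a,c,np.degrees(np.arctan2(q[1],q[0])).round(2),np.hypot(*q[:2]).round(4))
E
python3 e.py pics/t4.png
```

```text
time_s: 17.38
position: [0.4637, -0.0069, 0.0041]
tool_rot: [[-0.997, -0.082, -0.001], [-0.082, 0.997, 0.0], [0.001, 0.0, -1.0]]
ft_force: [-0.8, 1.6, -0.6]
grip_width: -0.0
gripper_force: 0.4
time_s: 18.25
position: [0.47, -0.0383, 0.0041]
tool_rot: [[-0.961, -0.277, -0.0], [-0.277, 0.961, -0.0], [0.0, 0.0, -1.0]]
ft_force: [-0.6, 0.1, -0.3]
grip_width: -0.0001
gripper_force: 0.2
0.1605 -162.97 yaw -163.94
```

```bash
python3 -m jog '[[0,0,-0.03,-0.0002,-0.0048,0,0],[0,0,-0.03,-0.0002,-0.0048,0,0],[0,0,-0.025,-0.0002,-0.004,0,0],[0,0,0,0,0,0,0],[0,0,0,0,0,0,0]]'; python3 f.py; python3 -m jog '[[0,0,0,0.001,0.003,0,0],[0,0,0,0.001,0.001,0,0],[0,0,0,0,0,-0.015,0],[0,0,0,0,0,-0.025,0],[0,0,0,0,0,-0.04,0],[0,0,0,0,0,-0.04,0],[0,0,0,0,0,-0.03,0],[0,0,0,0,0,0,0]]'; python3 -m jog '[[0,0,0,0.02,-0.03,0,0],[0,0,0,0.02,-0.05,0,0],[0,0,0,0.02,-0.05,0,0],[0,0,0,0.01,-0.05,0,0],[0,0,0,0,-0.05,0,0],[0,0,0,0,-0.05,0,0],[0,0,0,0,-0.04,0,0],[0,0,0,0,0,0,0]]'; python3 e.py pics/t4.png
```

```text
time_s: 18.92
position: [0.475, -0.0509, 0.0042]
tool_rot: [[-0.934, -0.357, 0.0], [-0.357, 0.934, -0.0], [-0.0, -0.0, -1.0]]
ft_force: [0.7, -0.3, 1.3]
grip_width: 0.0001
gripper_force: 0.2
0.1601 -158.12 yaw -159.1
time_s: 19.92
position: [0.4725, -0.0481, 0.1559]
tool_rot: [[-0.934, -0.357, 0.004], [-0.357, 0.934, -0.002], [-0.004, -0.003, -1.0]]
ft_force: [-1.4, -0.4, -0.9]
grip_width: -0.0002
gripper_force: 0.0
time_s: 20.92
position: [0.5203, -0.3737, 0.1515]
tool_rot: [[-0.935, -0.355, -0.002], [-0.355, 0.935, 0.002], [0.001, 0.002, -1.0]]
ft_force: [0.1, 0.5, 0.8]
grip_width: -0.0001
gripper_force: 0.0
```

View pics/t4.png

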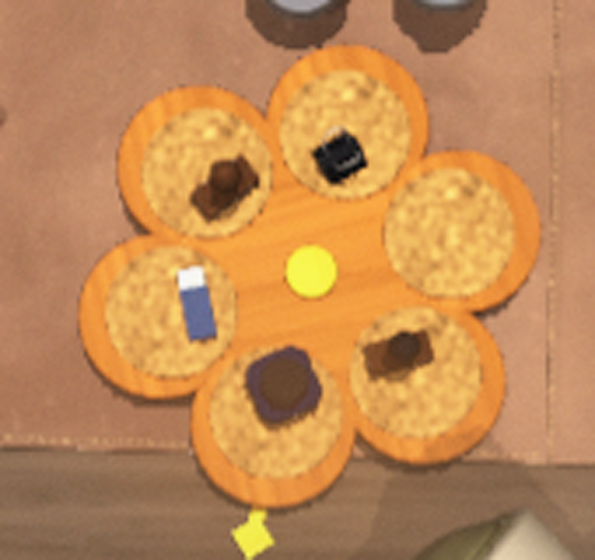

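The bottle is now at the front, at crop (283,385), and the diamond is at (253,536). I'll check the exact angle.

```bash
python3 - <<'E'
from h import *
import m
d=m.meas("top"); o=np.array([230,130]); hub=np.array([.6238,.0088])
A=lambda p:(np.degrees(np.arctan2(p[1]-hub[1],p[0]-hub[0])).round(1),np.hypot(*(p[:2]-hub)).round(4))
for n,k,z in(("bottle body",(283,386),.08),("cap",(286,381),.098),("petal f",(273,425),.04),("opp petal",(349,124),.04),("l",(159,315),.04),("r",(462,231),.04),("lf",(197,166),.04),("rn",(424,383),.04),("diamond",(253,536),.007)):
    print(n,A(ray(d,[o+np.array(k)/3.5],z)[0]))
h=cv2.cvtColor(d["pixels"],cv2.COLOR_RGB2HSV).astype(int); sub=np.zeros((480,640),bool); sub[222:256,296:328]=1
b=sub&(h[...,2]<125)&((h[...,0]<8)|(h[...,0]>100)|(h[...,1]<110)|(h[...,2]<85))
for a,c in blob(b): print("bottle mask",a,c,[A(ray(d,[c],z)[0]) for z in(.07,.085,.1)])
E
```

```text
top yel 155 [318.5 207.1] cap [0.624  0.0092] ptr [0.6301 0.0076] ang -15.7 r 0.0061
top yel 86 [301.9 282.7] cap [0.4297 0.0499] ptr [0.4293 0.0496] ang 168.3 r 0.1991
top outline rmin/max 0.1202 0.1815 phase -13.38 centre off (-0.0034-0.0024j)
bottle body (np.float64(167.2), np.float64(0.0907))
cap (np.float64(167.9), np.float64(0.0883))
petal f (np.float64(167.1), np.float64(0.117))
opp petal (np.float64(-14.3), np.float64(0.1151))
l (np.float64(106.9), np.float64(0.1161))
r (np.float64(-74.2), np.float64(0.1174))
lf (np.float64(47.3), np.float64(0.1151))
rn (np.float64(-133.9), np.float64(0.1179))
diamond (np.float64(168.5), np.float64(0.1996))
bottle mask 152 [310.4 239.2] [(np.float64(166.1), np.float64(0.0875)), (np.float64(166.1), np.float64(0.0887)), (np.float64(166.0), np.float64(0.09))]
```

Everything agrees except that the tray is about 1.8° short (petal mean 166.5°, front line 168.4°). I'll go back into the notch for a small nudge.

```bash
python3 -m jog '[[0,0,0,-0.01,0.04,0,0],[0,0,0,-0.011,0.05,0,0],[0,0,0,-0.011,0.05,0,0],[0,0,0,-0.011,0.05,0,0],[0,0,0,-0.011,0.05,0,0],[0,0,0,-0.01,0.05,0,0],[0,0,0,-0.008,0.036,0,0],[0,0,0,0,0,0,0]]'; python3 f.py
```

```text
time_s: 22.02
position: [0.4699, -0.0388, 0.1542]
tool_rot: [[-0.933, -0.361, -0.0], [-0.361, 0.933, 0.0], [0.0, 0.001, -1.0]]
ft_force: [1.1, -0.7, -0.7]
grip_width: -0.0001
gripper_force: 0.0
0.1608 -162.81 yaw -158.84
```

```bash
python3 -m jog '[[0,0,0.087,0,0,0,0],[0,0,0,0,0,0.03,0],[0,0,0,0,0,0.04,0],[0,0,0,0,0,0.04,0],[0,0,0,0,0,0.025,0],[0,0,0,0,0,0.010,0],[0,0,0,0,0,0.005,0],[0,0,0,0,0,0,0]]'; python3 f.py; python3 -m jog '[[0,0,-0.02,-0.0002,-0.0032,0,0],[0,0,-0.02,-0.0001,-0.0032,0,0],[0,0,-0.02,-0.0001,-0.0032,0,0],[0,0,-0.02,-0.0001,-0.0032,0,0],[0,0,0,0,0,0,0]]'; python3 f.py
```

```text
time_s: 23.02
position: [0.4716, -0.0418, 0.0046]
tool_rot: [[-0.962, -0.275, 0.001], [-0.275, 0.962, -0.0], [-0.001, -0.001, -1.0]]
ft_force: [0.2, -0.3, 1.7]
grip_width: -0.0002
gripper_force: 0.0
0.1601 -161.6 yaw -164.06
time_s: 23.65
position: [0.4757, -0.0539, 0.0041]
tool_rot: [[-0.937, -0.351, 0.0], [-0.351, 0.937, -0.0], [0.0, -0.0, -1.0]]
ft_force: [0.5, 0.1, 0.8]
grip_width: 0.0004
gripper_force: 0.1
0.1605 -157.03 yaw -159.47
```

```bash
python3 -m jog '[[0,0,-0.014,-0.0001,-0.0022,0,0],[0,0,0,0,0,0,0]]'; python3 f.py; python3 -m jog '[[0,0,0,0.001,0.003,0,0],[0,0,0,0.001,0.001,0,0],[0,0,0,0,0,-0.015,0],[0,0,0,0,0,-0.025,0],[0,0,0,0,0,-0.04,0],[0,0,0,0,0,-0.04,0],[0,0,0,0,0,-0.03,0],[0,0,0,0,0,0,0]]'; python3 -m jog '[[0,0,0,0.02,-0.03,0,0],[0,0,0,0.02,-0.05,0,0],[0,0,0,0.02,-0.05,0,0],[0,0,0,0.01,-0.05,0,0],[0,0,0,0,-0.05,0,0],[0,0,0,0,-0.05,0,0],[0,0,0,0,-0.04,0,0],[0,0,0,0,0,0,0]]'; python3 e.py pics/t5.png
```

```text
time_s: 23.9
position: [0.4766, -0.0558, 0.0041]
tool_rot: [[-0.931, -0.364, -0.0], [-0.364, 0.931, 0.0], [0.0, 0.0, -1.0]]
ft_force: [-1.1, -0.0, -0.3]
grip_width: -0.0004
gripper_force: 0.3
0.1605 -156.31 yaw -158.67
time_s: 24.9
position: [0.4741, -0.0529, 0.156]
tool_rot: [[-0.931, -0.364, 0.004], [-0.364, 0.931, -0.002], [-0.003, -0.003, -1.0]]
ft_force: [-0.1, -0.1, -0.6]
grip_width: 0.0003
gripper_force: 0.0
time_s: 25.9
position: [0.5242, -0.3781, 0.1514]
tool_rot: [[-0.932, -0.362, -0.002], [-0.362, 0.932, 0.002], [0.001, 0.002, -1.0]]
ft_force: [-0.2, 0.0, -0.7]
grip_width: -0.0001
gripper_force: 0.0
```

```bash
python3 - <<'E'
from h import *
import m
d=m.meas("top"); hub=np.array([.6238,.0088])
A=lambda p:(np.degrees(np.arctan2(p[1]-hub[1],p[0]-hub[0])).round(1),np.hypot(*(p[:2]-hub)).round(4))
h=cv2.cvtColor(d["pixels"],cv2.COLOR_RGB2HSV).astype(int); sub=np.zeros((480,640),bool); sub[222:256,294:328]=1
b=sub&(h[...,2]<125)&((h[...,0]<8)|(h[...,0]>100)|(h[...,1]<110)|(h[...,2]<85))
for a,c in blob(b): print("bottle mask",a,c,[A(ray(d,[c],z)[0]) for z in(.07,.085,.1)])
E
```

```text
top yel 155 [318.5 207.1] cap [0.624  0.0092] ptr [0.6301 0.0076] ang -15.7 r 0.0061
top yel 87 [301.8 282.6] cap [0.43   0.0501] ptr [0.4296 0.0499] ang 168.2 r 0.1989
top outline rmin/max 0.1197 0.1815 phase -11.79 centre off (-0.0037-0.0023j)
bottle mask 143 [311.3 239.5] [(np.float64(167.6), np.float64(0.0876)), (np.float64(167.6), np.float64(0.0889)), (np.float64(167.5), np.float64(0.0902))]
```

View pics/t5.png

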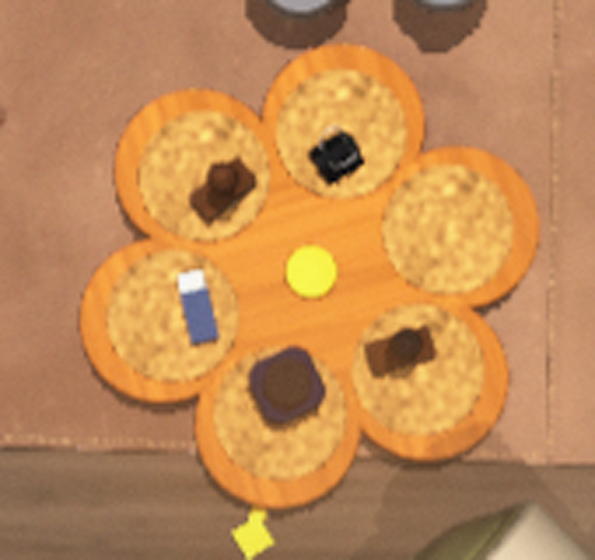

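The tray phase now puts the bottle's petal at 168.2° (bottle 167.6 to 168°), against the pointer at 168.2 to 168.5°. The other things still stand on their petals and the arm is clear. Handing in.

```bash
python3 -c "
from rig import job
print(job.close_job())"
```

```text
the job is handed in; nothing more can be done
None
```

The navy ink bottle now stands in line with the brass pointer, within about 1° by the top camera, and the job is handed in; one caveat is that my first sweep ran about 18 mm too high and passed over the stamp petal at cork height, with no contact seen (force under 1 N, tray unmoved).

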